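# Present a notched test plate to the code reader

## Robot

A 6-joint arm with a two-finger parallel gripper is mounted at the origin on a cart in front of the work surface, level with it; the furniture and walls round the work are solid. World frame = base frame: x ahead of the robot, y to its left, z up, the work surface at z = 0. Lengths are in m, angles in rad, forces in N, time in s.
With the tool pointing down it reaches from about 0.3 to 0.775 m from the base axis. Payload 14.6 kg.
Tool frame: the origin (TCP) lies at the very end of the fingers, on their centre line; the grasp point (between the pads) lies 19 mm behind it; z points along the fingers, y is the direction in which the jaws open and shut (so a half turn about z gives the same grasp; the last joint's range is limited). The gripper opens to 94 mm and grips with 3 to 60 N. Pads are 16 mm wide; open, the fingers measure 119 mm over their backs; the gripper's body (75 mm by 177 mm) begins 78 mm behind the grasp point.
Start: joints at [-1.334, 0.3, 1.521, -0, 1.321, -0.067], TCP at [0.165, -0.525, 0.205] pointing down, gripper open.
Joint ranges: [-3.03, 3.03], [-0.79, 2.21], [0.23, 2.52], [-1.04, 4.18], [0, 3.07], [-2.55, 2.55]. Speed limits (rad/s): [2.22, 2.22, 2.57, 3.14, 3.14, 3.14].

## Interface

Orientations are given as [roll, pitch, yaw] about the fixed x, y, z axes, in that order (R = Rz(yaw) Ry(pitch) Rx(roll)).
In Python, from station import ctrl, eyes gives the robot as it stands.
- The arm moves only by the tool jog_arm, never from a script. Its argument "moves" is a list of rows, each a list of 3 entries, a list of its own where there are three numbers: the shift along the world's x, y, z in mm, then the turn, a rotation vector about the world's x, y, z in units of 5 degrees (1.0 is 5 degrees), then the finger opening in mm, from 0 to 94. In form: [[[tx, ty, tz], [wx, wy, wz], jaw], ...]. A call has 1 to 5 rows; each row is the pose to reach, as a shift and turn from the pose commanded when the call began; what a row does not reach only later rows make up. A row lasts 1/12 s, in which the tool goes at most 41.7 mm and 7.16 degrees, less where a joint would pass 70% of its speed; a pose out of reach is approached as far as the arm can. A call with a gripper value outside its range is refused whole. The fingers move at their own pace and stop on an object; "squeeze" is the grip in N (left out, the last holds). Time passes only in rows, so rows that repeat a pose let the fingers close. It gives the time, the measured TCP pose, the force and the opening at its end, in the units of the state.
- ctrl.get_obs(): the state, without advancing time (a new reading comes with each control period).
- eyes.camera(name): name is "scene" or "top"; returns a dict with "frame" (480x640x3 uint8, red, green, blue), "vertical_fov" (degrees; the focal length in pixels is half the picture's height over the tangent of half this angle, whatever the lens; pixels are square), "cx", "cy" (the principal point, pixels), "eye" and "attitude" of the camera in the world. Camera axes: x right, y down, z forward; pixel columns grow to the right and rows downward; lengths in m; the calibration is good to about 2 mm. A picture is of the moment at which its call begins. There is no depth.
- ctrl.hand_in(): hands the job in, once; it reports no verdict.
The state is a dict: "time_s": time; "qpos": joint angles; "joint_vel": joint speeds; "tau": joint torques, N m; "ee_pos": TCP position; "eef_rot": TCP orientation; "force": force on the tool from outside, world axes, zero at the start; "moment": the same for the moment, N m; "grip_width": finger opening in m.
Only numpy, scipy, OpenCV 4.12 (cv2) and the standard library are available. Lean on these libraries where they do the work, as an engineer would, in place of code of your own. Each camera call takes 0.05 s, during which the arm holds its last target.

## Task

Of the three bare metal test plates in the pocket tray, find the one that lies code side up: looking down on it with its notched end pointing away from you, the corner notch is on the right (the two that lie code side down have it on the left). Pick that plate out of its pocket and hold it, notched end first, straight and level and code side up, in the open mouth of the code reader, so that the middle of the code field (on the plate's centre line, 14 mm from the notched end) is under the lens and the plate is midway between the mouth's floor and roof, clear of the reader all round; do not bump the reader. Finish while still holding the plate there motionless; leave the other two plates in their pockets and disturb nothing else on the table.

Things in the scene. Friction and masses are not known exactly. Their poses are not given: they have to be found in the camera images.
- plate: the plate to present: bare metal, 90 (x) x 34 (y) x 12 thick, about 120 g, lying code side up, turned any way, in one of the tray's pockets, 9 proud of the tray. Origin: centre of its underside; +x to the notched end, +z up out of the code face. Notch: 14 x 14 square cut through the corner at x = +31..+45, y = -17..-3 (right-hand when +x points away from you). The code is too faint to see
- code (a point): point inside that plate under the middle of its code field: 31 from the plate's origin along +x, 14 short of the notched end, on the centre line, at mid-thickness (6 above the underside). Axes as the plate's
- plain_end (a point): middle of that plate's plain (un-notched) end face, 45 from its origin along -x, at mid-thickness
- spare_1: a plate of the same size lying code side down: its notch is the mirror image, at x = +31..+45, y = +3..+17 (origin: centre of the underside, +x to the notched end, +z up). Stays in its pocket
- spare_2: another plate just like spare_1, code side down. Stays in its pocket
- tray: fixed black tray, 112 (x) x 330 (y) x 12 high, origin at the centre of its underside; three round pockets 100 across and 3 deep (floor 9 above the table) in a row along its y at -106, 0 and +106; any plate may be in any pocket
- reader: fixed grey C-shaped reader, 56 wide (y), 112 high, on a foot 130 x 84 x 10 (x = -28..+102). Origin: on the table below the lens; +x points into the mouth, open to -x and at both sides. Mouth: floor 52, roof 88 above the table, front faces at x = -18, back wall x = +45. Lens, 26 across, at x = y = 0, hangs 2.5 below the roof; a round black boss 24 across on top of the head is right over it
- read_spot (a point): the point where the plate's code point belongs: straight under the lens, midway between the mouth's floor and roof, 70 above the table. Axes as the reader's
- grease_tin: bystander: flat tin, 70 across, 28 high, origin under its centre
- disc: bystander: steel disc with bore, 62 across, 12 high, origin under its centre
- hex_key: bystander: hex key, 33 x 93 x 6, origin under its centre
- thread_lock: bystander: small bottle, 36 across, 104 high, origin under its centre
Mind the look-alikes: they are no part of the job. Leave any yellow look-alike of the plate alone.

How it is judged:
By the outcome, as a careful person would: the job done as asked, in the order asked, and still so for the second after the job is handed in, while the arm keeps its last pose, push and grip.
It also fails if it takes over 42 s, if anything falls off the work surface, if the arm or the gripper's body presses on something with over 40 N, if the wrist force passes 120 N, or if a joint passes its speed limit or range.

## Working session

There is one attempt and no reset: what is moved stays moved. The work goes in short steps, Python scripts to look and compute and a tool call to move; the robot and the scene stay as the last step left them, time stands still between calls to the robot, and variables do not carry over. Pictures are saved under pics/ and viewed, and the job is handed in when it is done.

Besides the shell and the picture viewer there is one more tool, called after "Call:" as name(argument=value, ...) on one line, values as JSON. jog_arm: Moves the arm, as the interface text tells. Its arguments: {"type":"object","properties":{"moves":{"type":"array","items":{"type":"array"}},"squeeze":{"type":"number"}},"required":["moves"]}

```bash
mkdir -p pics; ls
python3 - <<'E'
from station import ctrl, eyes
import cv2,pickle
d={}
for n in ("top","scene"):
    c=eyes.camera(n); d[n]=c
    cv2.imwrite(f"pics/{n}0.png",c["frame"][:,:,::-1])
    print(n,{k:v for k,v in c.items() if k!="frame"})
pickle.dump(d,open("cam0.pkl","wb"))
print(ctrl.get_obs())
E
```

```text
pics
top {'vertical_fov': 55.224391162944116, 'cx': 318.25234800392775, 'cy': 238.17300356829264, 'eye': array([0.38398246, 0.03167021, 1.05726211]), 'attitude': array([-3.00448382, -0.03114664, -1.55312376])}
scene {'vertical_fov': 47.269557841096734, 'cx': 318.4002689427348, 'cy': 242.92862068287516, 'eye': array([0.02549919, 0.90148501, 0.90275587]), 'attitude': array([-2.26341411, -0.00832189, -2.63972625])}
{'time_s': 0.1, 'qpos': array([-1.33357343e+00,  3.00403846e-01,  1.52151256e+00, -1.40894528e-05,
        1.32071169e+00, -6.66102001e-02]), 'joint_vel': array([-0.00048499, -0.00011099, -0.00235681, -0.00066729, -0.0010976 ,
       -0.00078092]), 'tau': array([ 1.50718690e-03, -5.32643723e+01, -3.53282583e+01,  7.09455600e-02,
        2.35177344e-02, -5.70380394e-05]), 'ee_pos': array([ 0.16448153, -0.52458131,  0.20495221]), 'eef_rot': array([-3.14055860e+00, -5.53025868e-05,  3.03836561e-01]), 'force': array([0.4756969 , 0.39053311, 0.15860532]), 'moment': array([ 2.03243829e-06, -5.80618751e-02, -2.18977825e-02]), 'grip_width': 0.09403400634190148}
```

View pics/top0.png

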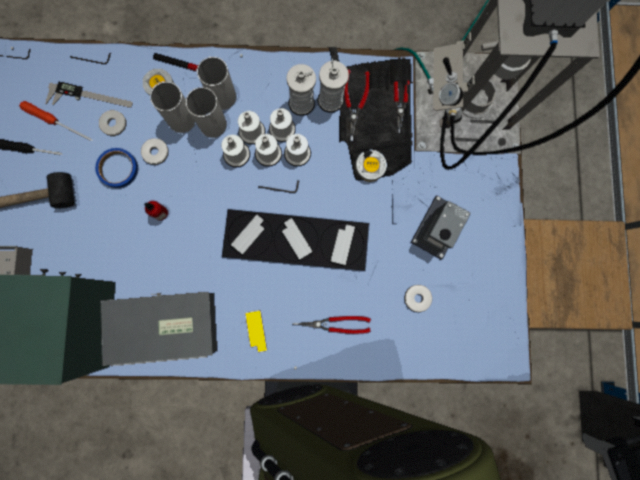

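View pics/scene0.png

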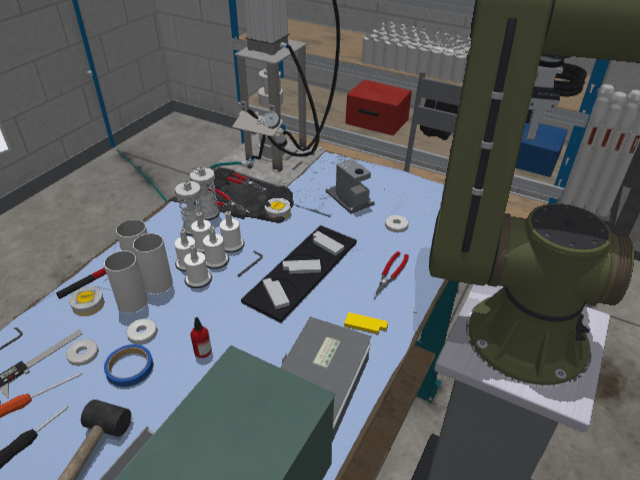

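```bash
cat > h.py <<'E'
import numpy as np,cv2
from scipy.spatial.transform import Rotation as R
def cam(c):
    f=240/np.tan(np.radians(c["vertical_fov"])/2); return f,R.from_euler("xyz",c["attitude"]).as_matrix(),np.array(c["eye"])
def ray(c,u,v,z):
    f,M,e=cam(c); d=M@np.array([(u-c["cx"])/f,(v-c["cy"])/f,1]); return e+d*(z-e[2])/d[2]
def proj(c,P):
    f,M,e=cam(c); q=(np.atleast_2d(P)-e)@M; return np.c_[c["cx"]+f*q[:,0]/q[:,2],c["cy"]+f*q[:,1]/q[:,2]]
def crop(c,x0,y0,w,h,s,fn):
    cv2.imwrite(fn,cv2.resize(c["frame"][y0:y0+h,x0:x0+w,::-1],None,fx=s,fy=s,interpolation=cv2.INTER_CUBIC))
E
python3 - <<'E'
from h import *; import pickle
d=pickle.load(open("cam0.pkl","rb"));t=d["top"];s=d["scene"]
crop(t,215,200,160,80,5,"pics/t_tray.png");crop(t,400,185,80,80,7,"pics/t_read.png")
crop(s,240,220,120,100,6,"pics/s_tray.png");crop(s,320,150,70,70,8,"pics/s_read.png")
for p in [(227,209),(368,222),(365,271),(221,257)]: print(p,ray(t,*p,0.012))
E
```

```text
(227, 209) [0.59211506 0.21339072 0.012     ]
(368, 222) [ 0.56923154 -0.11311353  0.012     ]
(365, 271) [ 0.45544762 -0.10654971  0.012     ]
(221, 257) [0.4807797  0.22197959 0.012     ]
```

View pics/t_tray.png

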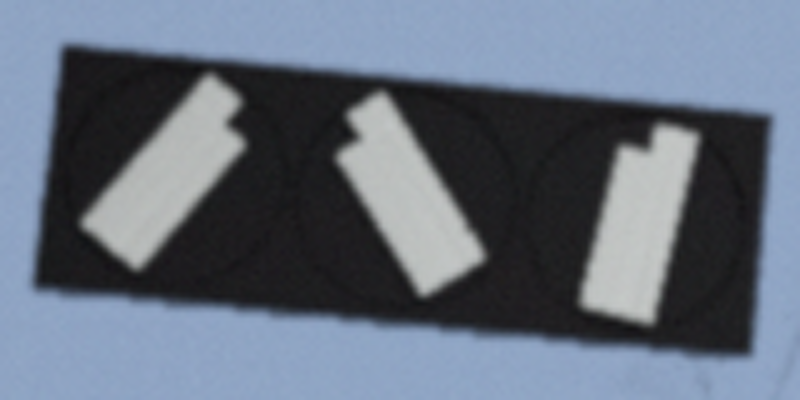

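View pics/t_read.png

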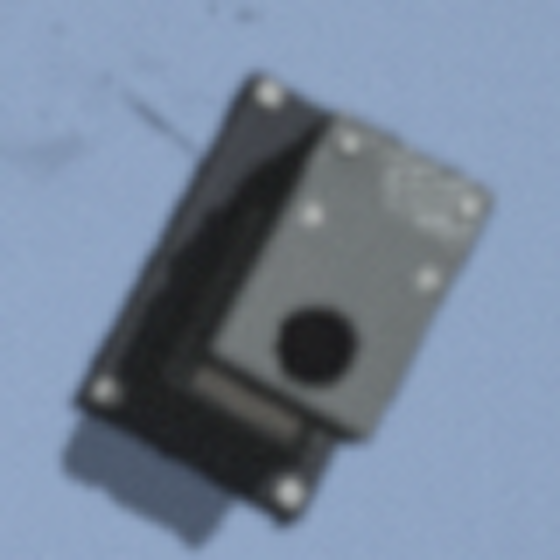

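View pics/s_tray.png

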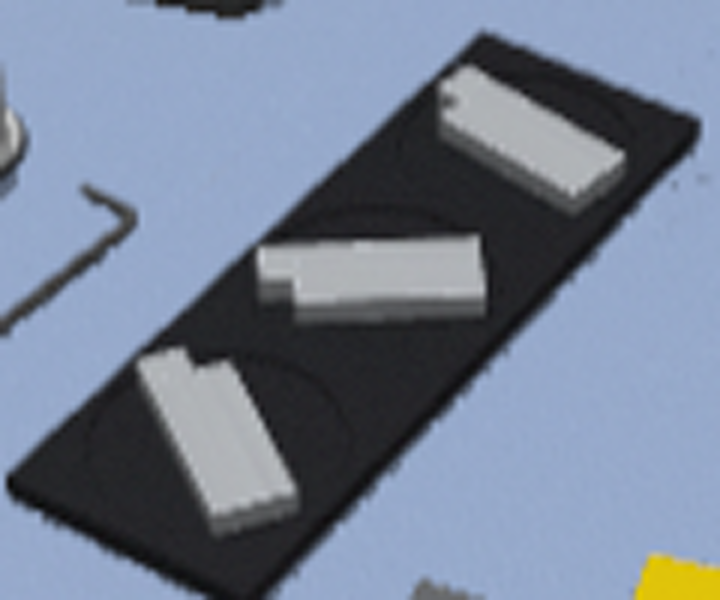

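View pics/s_read.png

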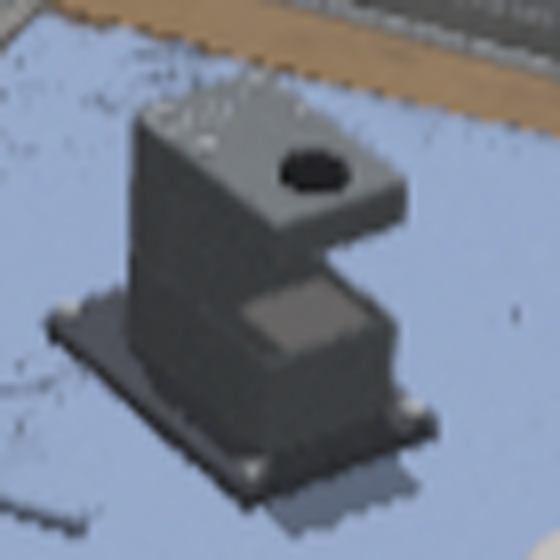

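```bash
cat > fit.py <<'E'
from h import *; import pickle
from scipy.optimize import least_squares
d=pickle.load(open("cam0.pkl","rb"));t=d["top"];s=d["scene"]
def px(pts,x0,y0,k): return (np.array(pts,float)+.5)/k-.5+[x0,y0]
def fit(obs,p0,name):
    # obs: list of (cam, local pts Nx3, pix)
    def T(p,L):
        c,sn=np.cos(p[2]),np.sin(p[2]); L=np.array(L,float)/1000
        return np.c_[p[0]+c*L[:,0]-sn*L[:,1],p[1]+sn*L[:,0]+c*L[:,1],L[:,2]]
    f=lambda p:np.concatenate([(proj(c,T(p,L))-x).ravel() for c,L,x in obs])
    r=least_squares(f,p0,loss="soft_l1"); print(name,r.x[:2]*1000,np.degrees(r.x[2]))
    for c,L,x in obs: print(np.round(proj(c,T(r.x,L))-x,1).tolist())
    return r.x
Lp=[[45,17,21],[45,-3,21],[31,-3,21],[31,-17,21],[-45,-17,21],[-45,17,21]]
ot=(t,Lp,px([(211,73),(243,101),(226,124),(247,146),(137,271),(80,223)],215,200,5))
os_=(s,Lp,px([(137,362),(185,348),(192,366),(230,362),(297,494),(213,520)],240,220,6))
fit([ot],[.54,.16,-.7],"plate top");fit([os_],[.54,.16,-.7],"plate scene");fit([ot,os_],[.54,.16,-.7],"plate both")
rt=(t,[[-18,28,112],[-18,-28,112],[0,0,113],[102,42,10],[-28,42,10],[-28,-42,10]],px([(213,355),(365,438),(317,346),(258,75),(80,405),(290,520)],400,185,7))
rs=(s,[[-18,28,112],[-18,-28,112],[0,0,113],[-28,42,5],[-28,-42,5]],px([(272,222),(405,180),(315,171),(248,500),(437,430)],320,150,8))
p0=[.5,-.3,-.5]
fit([rt],p0,"rd top");fit([rs],p0,"rd scene");fit([rt,rs],p0,"rd both")
E
python3 fit.py
```

```text
plate top [533.83492895 158.52522494] -38.93934342812915
[[0.0, 0.1], [0.3, 0.1], [-0.4, 0.1], [0.1, -0.4], [-0.0, 0.0], [0.0, -0.0]]
plate scene [534.02186281 163.12635382] -38.65612264411238
[[-0.3, -0.1], [-0.1, 0.0], [0.6, 0.9], [0.0, -0.0], [0.2, -0.2], [-0.3, -0.4]]
plate both [534.33818668 160.20652284] -38.82562956892334
[[-0.7, -0.1], [-0.5, -0.2], [-1.1, -0.1], [-0.7, -0.6], [-0.7, -0.2], [-0.7, -0.2]]
[[0.3, -0.9], [0.5, -0.8], [1.2, 0.1], [0.6, -0.8], [0.7, -1.0], [0.2, -1.2]]
rd top [ 529.38707185 -261.54832159] -29.122024839881455
[[-0.8, -0.5], [0.9, 1.0], [0.2, 0.1], [-0.2, -0.7], [-1.0, -0.7], [0.8, 1.1]]
rd scene [ 530.15200616 -255.07880399] -27.851378121105927
[[0.4, -0.2], [0.6, -1.1], [-0.5, -0.3], [-0.5, 1.2], [0.1, 0.3]]
rd both [ 530.12277176 -260.45086657] -29.48095164388879
[[-1.3, -1.0], [0.3, 0.7], [-0.3, -0.3], [-0.4, -1.0], [-1.5, -1.1], [0.2, 0.9]]
[[0.9, -1.2], [1.4, -1.8], [0.3, -1.2], [-0.1, 0.1], [0.9, -0.3]]
```

```bash
cat > ov.py <<'E'
from h import *
def box(x0,x1,y0,y1,z): return [[x0,y0,z],[x1,y0,z],[x1,y1,z],[x0,y1,z]]
def circ(r,z): a=np.linspace(0,2*np.pi,40); return np.c_[r*np.cos(a),r*np.sin(a),0*a+z]
RD=[box(-18,92,-28,28,112),box(-28,102,-42,42,10),circ(12,113)]
PL=lambda z:[[[45,17,z],[45,-3,z],[31,-3,z],[31,-17,z],[-45,-17,z],[-45,17,z]]]
def place(p,L):
    c,sn=np.cos(p[2]),np.sin(p[2]); L=np.array(L,float)/1000
    return np.c_[p[0]+c*L[:,0]-sn*L[:,1],p[1]+sn*L[:,0]+c*L[:,1],L[:,2]]
def overlay(c,items,x0,y0,w,h,k,fn):
    im=cv2.resize(np.ascontiguousarray(c["frame"][y0:y0+h,x0:x0+w,::-1]),None,fx=k,fy=k,interpolation=cv2.INTER_CUBIC)
    for p,polys,col in items:
        for L in polys:
            q=((proj(c,place(p,L))-[x0,y0]+.5)*k-.5)
            cv2.polylines(im,[np.round(q*16).astype(np.int32)],True,col,1,cv2.LINE_AA,4)
    cv2.imwrite(fn,im)
E
python3 - <<'E'
from ov import *; import pickle
d=pickle.load(open("cam0.pkl","rb"))
p=[.5294,-.2615,np.radians(-29.1)]; q=[.5302,-.2551,np.radians(-27.9)]
overlay(d["top"],[(p,RD,(0,255,255))],400,185,80,80,7,"pics/ov1.png")
overlay(d["scene"],[(q,RD,(0,255,255))],320,150,70,70,8,"pics/ov2.png")
a=cv2.imread("pics/ov1.png");b=cv2.imread("pics/ov2.png");
cv2.imwrite("pics/ov12.png",cv2.resize(np.hstack([a,b]),(800,400)))
E
```

```text
(no output)
```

View pics/ov1.png

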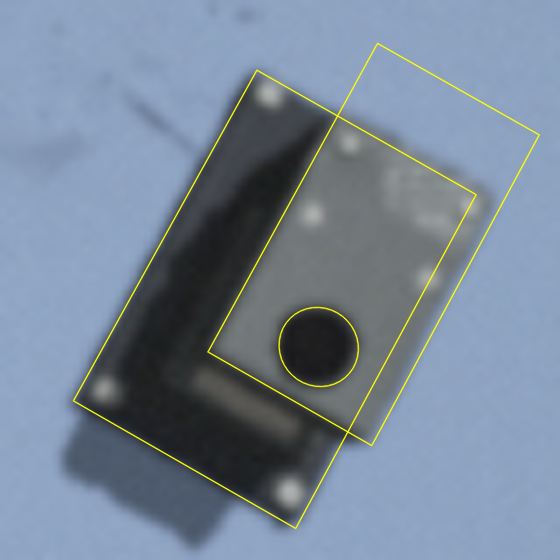

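View pics/ov2.png

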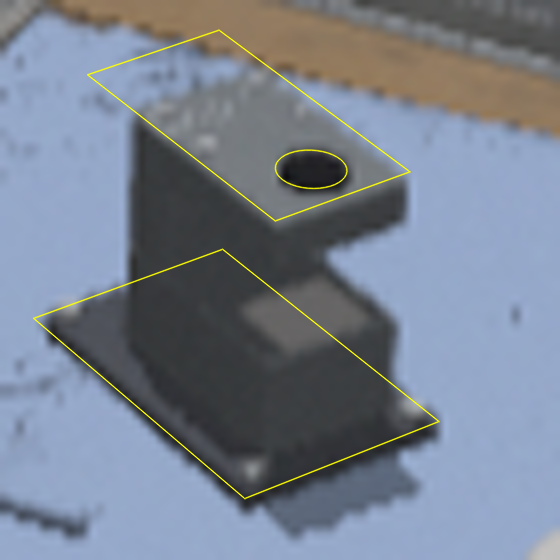

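Call:
jog_arm(moves=[[[40, 15, 0], [0, 0, 0], 52], [[75, 45, 0], [0, 0, 1.4], 52], [[105, 80, 0], [0, 0, 2.8], 52], [[130, 115, 0], [0, 0, 4.2], 52], [[155, 150, 0], [0, 0, 5.6], 52]])

```text
time_s: 0.52
ee_pos: [0.3131, -0.3831, 0.205]
eef_rot: [-3.141, -0.0, 0.798]
force: [0.2, 0.0, 0.1]
grip_width: 0.0642
```

Call:
jog_arm(moves=[[[20, 35, 0], [0, 0, 1.4], 52], [[40, 70, 0], [0, 0, 2.8], 52], [[60, 105, 0], [0, 0, 4.2], 52], [[80, 140, 0], [0, 0, 5.6], 52], [[100, 175, 0], [0, 0, 7.0], 52]])

```text
time_s: 0.93
ee_pos: [0.4127, -0.208, 0.2054]
eef_rot: [-3.141, -0.0, 1.409]
force: [0.6, -0.9, -0.6]
grip_width: 0.0519
```

Call:
jog_arm(moves=[[[20, 37, 0], [0, 0, 1.4], 52], [[40, 74, 0], [0, 0, 2.8], 52], [[60, 111, 0], [0, 0, 4.2], 52], [[80, 148, 0], [0, 0, 5.6], 52], [[90, 185, 0], [0, 0, 7.0], 52]])

```text
time_s: 1.35
ee_pos: [0.5032, -0.0229, 0.2052]
eef_rot: [-3.141, -0.0, 2.02]
force: [0.9, -0.6, -0.9]
grip_width: 0.0517
```

```bash
python3 -c "
from station import ctrl
o=ctrl.get_obs();print(o['ee_pos'],o['eef_rot'],o['qpos'])"
```

```text
[ 0.5032196  -0.02289289  0.205174  ] [-3.14142351e+00 -8.11245635e-05  2.02027771e+00] [-1.18169954e-01  1.97104665e-01  1.64987660e+00 -2.34257725e-05
  1.29479762e+00 -5.67644955e-01]
```

Call:
jog_arm(moves=[[[3, 36, -15], [0, 0, 1.3], 52], [[6, 72, -30], [0, 0, 2.6], 52], [[9, 108, -45], [0, 0, 3.9], 52], [[12, 145, -60], [0, 0, 5.1], 52], [[15, 182, -75], [0, 0, 5.1], 52]])

```text
time_s: 1.77
ee_pos: [0.5169, 0.1589, 0.1295]
eef_rot: [-3.141, -0.0, 2.466]
force: [1.8, -0.2, 0.8]
grip_width: 0.0518
```

Call:
jog_arm(moves=[[[0, 0, -20], [0, 0, 0], 52], [[0, 0, -20], [0, 0, 0], 52], [[0, 0, -20], [0, 0, 0], 52]])

```text
time_s: 2.02
ee_pos: [0.5167, 0.1569, 0.1099]
eef_rot: [-3.14, -0.001, 2.46]
force: [-1.0, -0.1, 0.7]
grip_width: 0.0519
```

Run:
```python
from station import ctrl,eyes
from ov import *; import pickle
o=ctrl.get_obs();print(o['ee_pos'],np.degrees(o['eef_rot']))
d={n:eyes.camera(n) for n in("top","scene")};pickle.dump(d,open("cam1.pkl","wb"))
crop(d["top"],200,160,130,110,6,"pics/t1.png");crop(d["scene"],220,200,120,110,6,"pics/s1.png")
```

```text
[0.5166993  0.1568613  0.10990076] [-1.79891231e+02 -7.45011171e-02  1.40925254e+02]
```

View pics/t1.png

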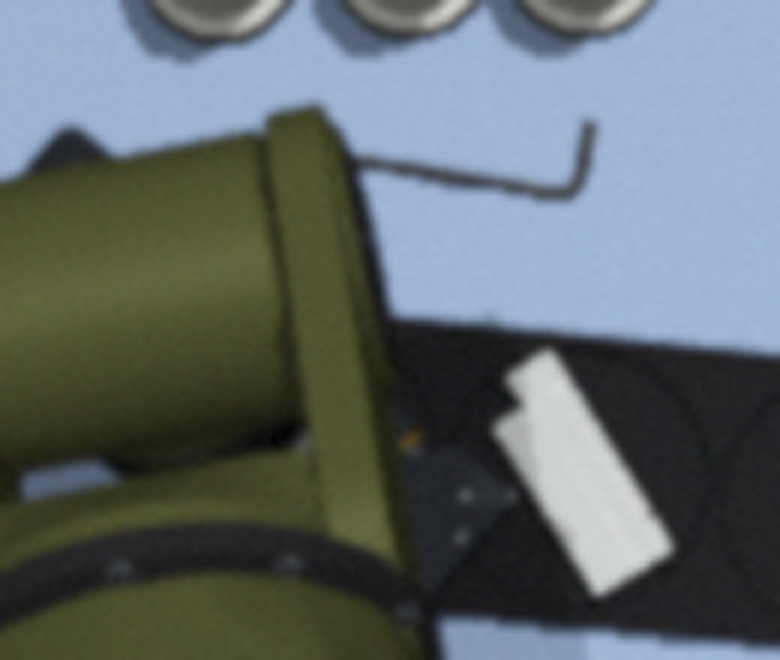

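View pics/s1.png

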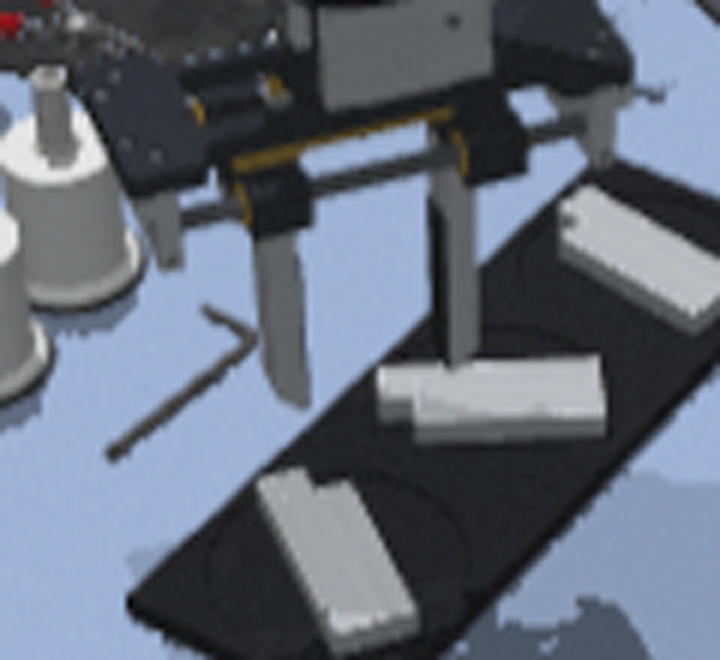

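```bash
cat > fing.py <<'E'
from ov import *
def fingers(o,half,th=12.5,w=8):
    # returns item list for overlay in mm in world frame
    M=R.from_euler("xyz",o['eef_rot']).as_matrix();e=o['ee_pos']
    out=[]
    for sg in(1,-1):
        for z in (0,-60):
            L=[[w,sg*half,z],[-w,sg*half,z],[-w,sg*(half+th),z],[w,sg*(half+th),z]]
            out.append((e+(np.array(L)/1000)@M.T)*1000)
    return out
E
python3 - <<'E'
from station import ctrl
from fing import *; import pickle
o=ctrl.get_obs();d=pickle.load(open("cam1.pkl","rb"))
overlay(d["scene"],[([0,0,0],fingers(o,o['grip_width']*500),(0,255,255)),([.534,.1631,np.radians(-38.8)],PL(21),(0,0,255))],220,200,120,110,6,"pics/s1o.png")
E
```

```text
(no output)
```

View pics/s1o.png

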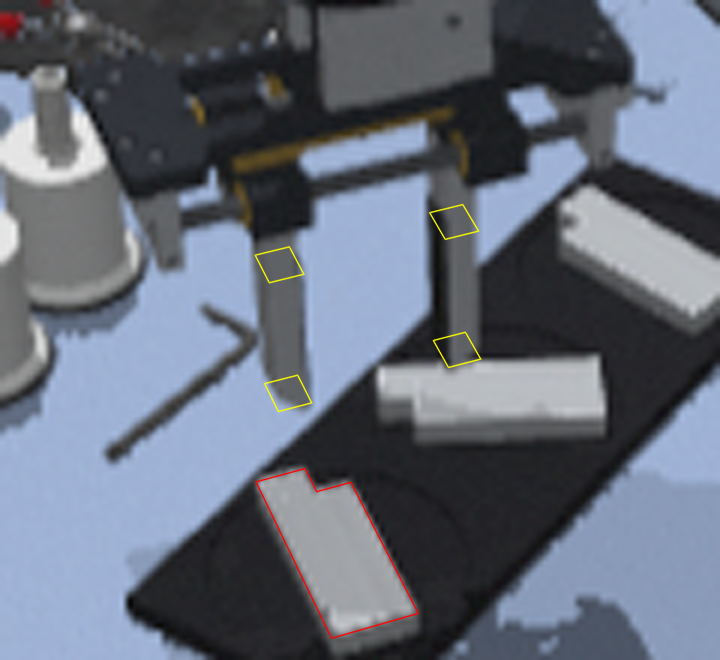

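Call:
jog_arm(moves=[[[8, 13, 0], [0, 0, 0.05], 52], [[8, 13, -30], [0, 0, 0.05], 52], [[8, 13, -60], [0, 0, 0.05], 52], [[8, 13, -75], [0, 0, 0.05], 52], [[8, 13, -75], [0, 0, 0.05], 52]])

```text
time_s: 2.53
ee_pos: [0.5243, 0.1688, 0.0336]
eef_rot: [-3.139, -0.002, 2.462]
force: [0.1, -0.2, -0.3]
grip_width: 0.0521
```

Run:
```python
from station import ctrl,eyes
from fing import *; import pickle
d={"scene":eyes.camera("scene")}
o=ctrl.get_obs();print(o['ee_pos'],np.degrees(o['eef_rot']))
overlay(d["scene"],[([0,0,0],fingers(o,o['grip_width']*500)[::2],(0,255,255)),([.534,.1631,np.radians(-38.8)],PL(21),(0,0,255))],235,230,90,80,8,"pics/s2o.png")
```

```text
[0.52530926 0.16920986 0.0356082 ] [-1.79955293e+02 -3.28170798e-02  1.41075811e+02]
```

View pics/s2o.png

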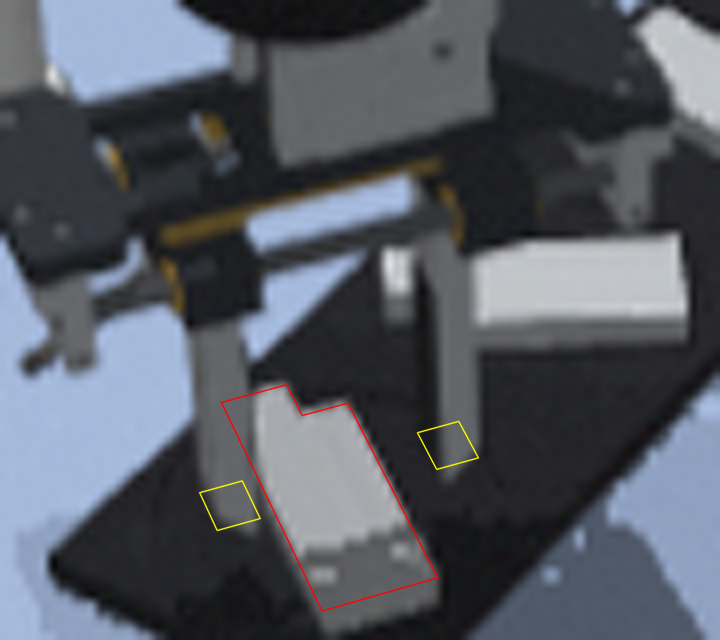

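Call:
jog_arm(moves=[[[0, -1, -8], [0, 0, 0], 52], [[0, -1, -16], [0, 0, 0], 52], [[0, -1, -21], [0, 0, 0], 52], [[0, -1, -24], [0, 0, 0], 52], [[0, -1, -24], [0, 0, 0], 52]])

```text
time_s: 3.0
ee_pos: [0.5251, 0.169, 0.011]
eef_rot: [-3.141, -0.0, 2.464]
force: [-0.2, 0.2, 0.2]
grip_width: 0.0523
```

Run:
```python
from station import ctrl,eyes
from fing import *
d={"scene":eyes.camera("scene")}
o=ctrl.get_obs();print(o['ee_pos'],np.degrees(o['eef_rot']),o['force'])
overlay(d["scene"],[([0,0,0],fingers(o,o['grip_width']*500)[::2],(0,255,255))],235,230,90,80,8,"pics/s3o.png")
```

```text
[0.52525468 0.16909418 0.01143472] [-1.79992691e+02 -4.32878510e-03  1.41156231e+02] [-0.79935194 -0.24002139 -0.16160764]
```

View pics/s3o.png

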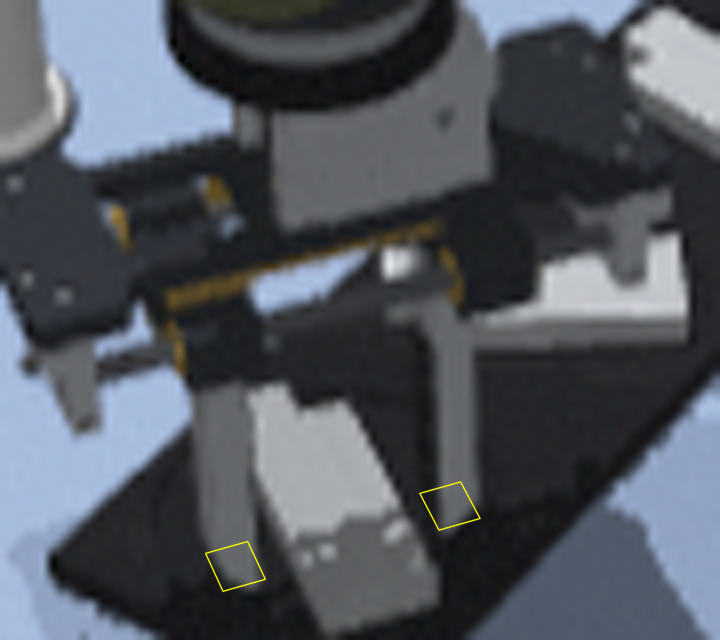

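Call:
jog_arm(moves=[[[0, 0, 0], [0, 0, 0], 33], [[0, 0, 0], [0, 0, 0], 30], [[0, 0, 0], [0, 0, 0], 30], [[0, 0, 0], [0, 0, 0], 30], [[0, 0, 0], [0, 0, 0], 30]], squeeze=45)

```text
time_s: 3.47
ee_pos: [0.5254, 0.1692, 0.0117]
eef_rot: [3.141, 0.0, 2.464]
force: [-0.4, -0.1, 2.7]
grip_width: 0.0335
```

Call:
jog_arm(moves=[[[0, 0, 0], [0, 0, 0], 30], [[0, 0, 0], [0, 0, 0], 30], [[0, 0, 3], [0, 0, 0], 30], [[0, 0, 8], [0, 0, 0], 30], [[0, 0, 20], [0, 0, 0], 30]])

```text
time_s: 3.88
ee_pos: [0.5244, 0.1689, 0.0308]
eef_rot: [-3.14, -0.002, 2.464]
force: [0.1, -0.3, -1.1]
grip_width: 0.0335
```

Run:
```python
from station import ctrl,eyes
from fing import *
d={"scene":eyes.camera("scene")}
o=ctrl.get_obs();print(o['ee_pos'],np.degrees(o['eef_rot']),o['force'],o['moment'],o['grip_width'])
crop(d["scene"],235,230,90,80,8,"pics/s4.png")
```

```text
[0.52596736 0.16928596 0.03409956] [1.79920854e+02 5.98619319e-02 1.41157446e+02] [1.46958752 0.14665079 1.65165039] [ 0.0589584  -0.1679191   0.04889755] 0.033381767440304855
```

View pics/s4.png

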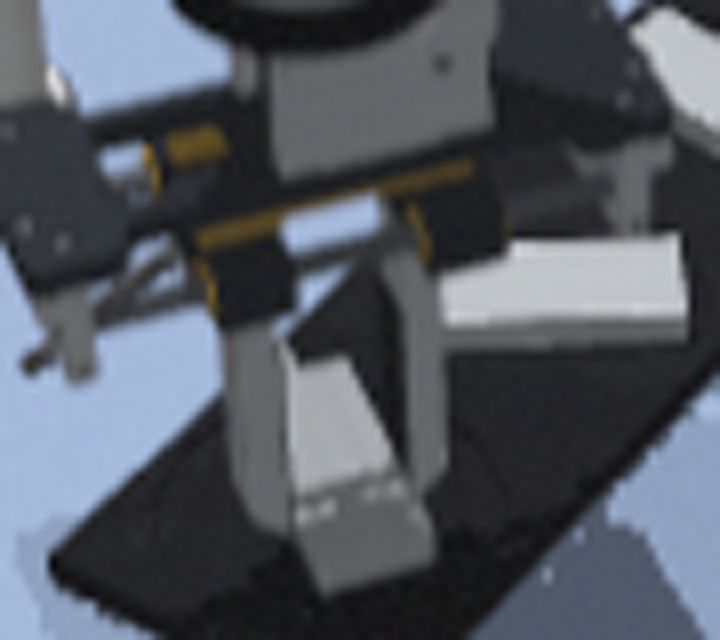

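Call:
jog_arm(moves=[[[0, 0, 15], [0, 0, 0], 30], [[-4, -15, 35], [0, 0, 0], 30], [[-12, -45, 36], [0, 0, 0.3], 30], [[-20, -80, 36], [0, 0, 0.6], 30], [[-28, -115, 36], [0, 0, 0.9], 30]])

```text
time_s: 4.35
ee_pos: [0.497, 0.0532, 0.0684]
eef_rot: [3.141, 0.001, 2.545]
force: [1.3, -1.5, -1.7]
grip_width: 0.0336
```

Call:
jog_arm(moves=[[[-8, -33, 0], [0, 0, 0.2], 30], [[-16, -66, 0], [0, 0, 0.4], 30], [[-25, -99, 0], [0, 0, 0.6], 30], [[-34, -132, 0], [0, 0, 0.8], 30], [[-42, -160, 0], [0, 0, 1.0], 30]])

```text
time_s: 4.77
ee_pos: [0.4547, -0.1078, 0.0682]
eef_rot: [3.141, 0.001, 2.63]
force: [-0.0, 0.2, -2.1]
grip_width: 0.0334
```

Run:
```python
from station import ctrl
import numpy as np
o=ctrl.get_obs();print(o['ee_pos'],np.degrees(o['eef_rot']),o['force'],o['grip_width'])
```

```text
[ 0.45472351 -0.10778323  0.06823376] [1.79992689e+02 6.50438436e-02 1.50686351e+02] [-0.00529638  0.22829895 -2.09158367] 0.033436209232179
```

Call:
jog_arm(moves=[[[-6, -25, 0], [0, 0, 0.05], 30], [[-12, -50, 0], [0, 0, 0.05], 30], [[-18, -75, 0], [0, 0, 0.05], 30], [[-23, -95, -1], [0, 0, 0.05], 30], [[-23, -95, -1], [0, 0, 0.05], 30]])

```text
time_s: 5.18
ee_pos: [0.4317, -0.2037, 0.0671]
eef_rot: [-3.141, 0.001, 2.631]
force: [-0.3, 0.2, -1.7]
grip_width: 0.0332
```

Call:
jog_arm(moves=[[[0, 0, 0], [0, 0, 0], 30], [[0, 0, 0], [0, 0, 0], 30], [[0, 0, 0], [0, 0, 0], 30]])

```text
time_s: 5.43
ee_pos: [0.4326, -0.2001, 0.0667]
eef_rot: [3.142, 0.0, 2.635]
force: [1.0, -0.5, -1.1]
grip_width: 0.0336
```

Run:
```python
from station import ctrl,eyes
from fing import *; import pickle
d={n:eyes.camera(n) for n in("top","scene")};pickle.dump(d,open("cam2.pkl","wb"))
o=ctrl.get_obs();print(o['ee_pos'],np.degrees(o['eef_rot']),o['force'],o['grip_width']);pickle.dump(o,open("o2.pkl","wb"))
crop(d["top"],380,180,100,100,6,"pics/t5.png");crop(d["scene"],310,150,120,90,6,"pics/s5.png")
```

```text
[ 0.43253292 -0.20015136  0.06660089] [1.79998720e+02 7.63143545e-03 1.50976360e+02] [-0.67855573 -0.54305801 -1.43712473] 0.03365536176085791
```

View pics/t5.png

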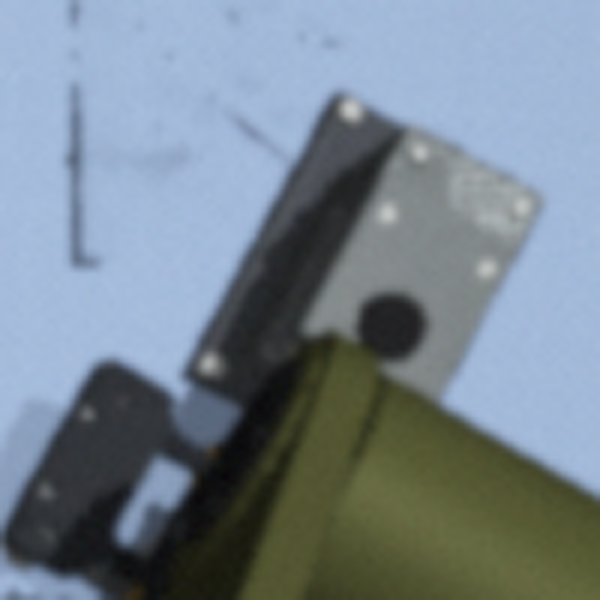

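View pics/s5.png

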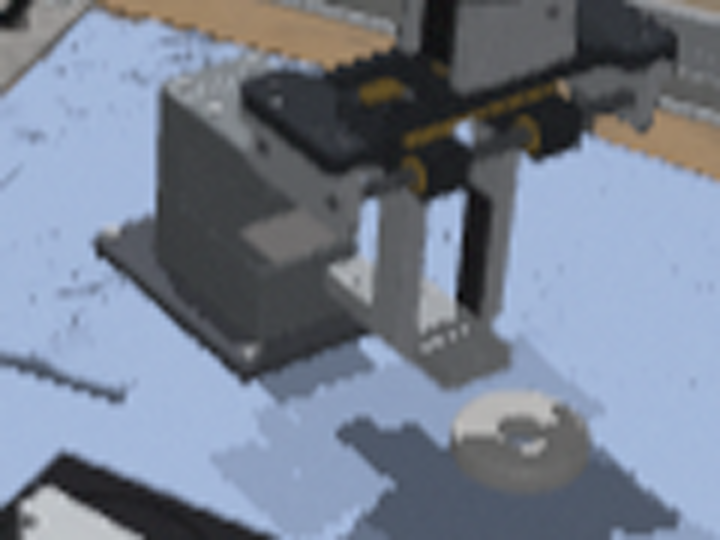

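Run:
```python
from fing import *; import pickle
d=pickle.load(open("cam2.pkl","rb"));o=pickle.load(open("o2.pkl","rb"));d0=pickle.load(open("cam0.pkl","rb"))
y=o['eef_rot'][2]-np.pi; g=-11.2
p=[o['ee_pos'][0]-g/1000*np.cos(y),o['ee_pos'][1]-g/1000*np.sin(y),y]; print(p)
z=o['ee_pos'][2]*1000
overlay(d["scene"],[([0,0,0],fingers(o,16.8)[::2],(0,255,255)),(p,PL(z-2.6)+PL(z+9.4),(0,0,255)),([.5294,-.258,np.radians(-29.1)],[box(-18,72,-28,28,112),box(-28,102,-42,42,10),box(-28,102,-42,42,0),box(-18,45,-28,28,52)],(0,255,0))],320,150,80,70,10,"pics/s5o.png")
overlay(d0["top"],[([0,0,0],[],0)],215,200,160,80,5,"pics/x.png")
crop(d["scene"],320,150,80,70,10,"pics/s5c.png")
crop(d0["scene"],235,215,130,110,6,"pics/s0tray.png")
```

```text
[np.float64(0.44232641986601934), np.float64(-0.2055852694035449), np.float64(-0.5065580716246547)]
```

View pics/s5o.png

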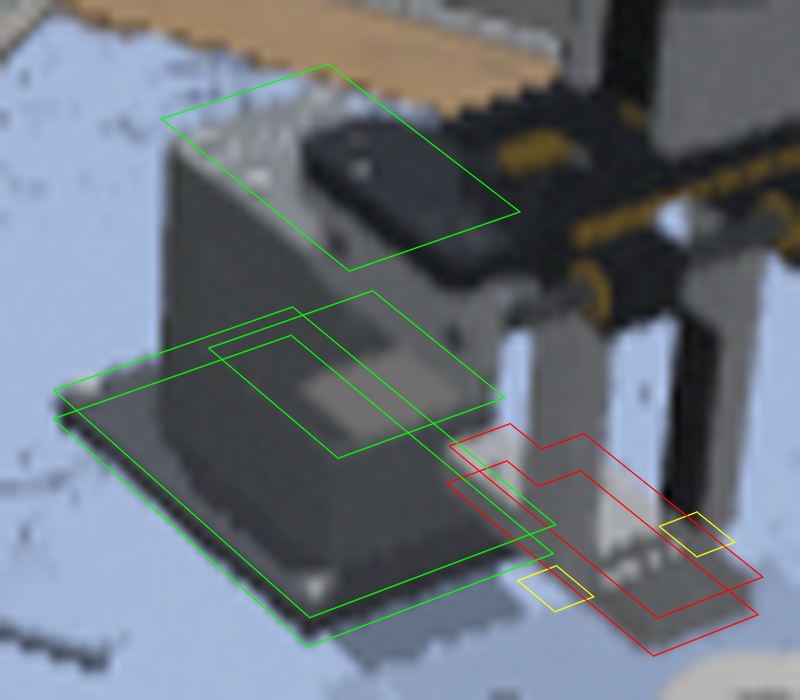

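View pics/s5c.png

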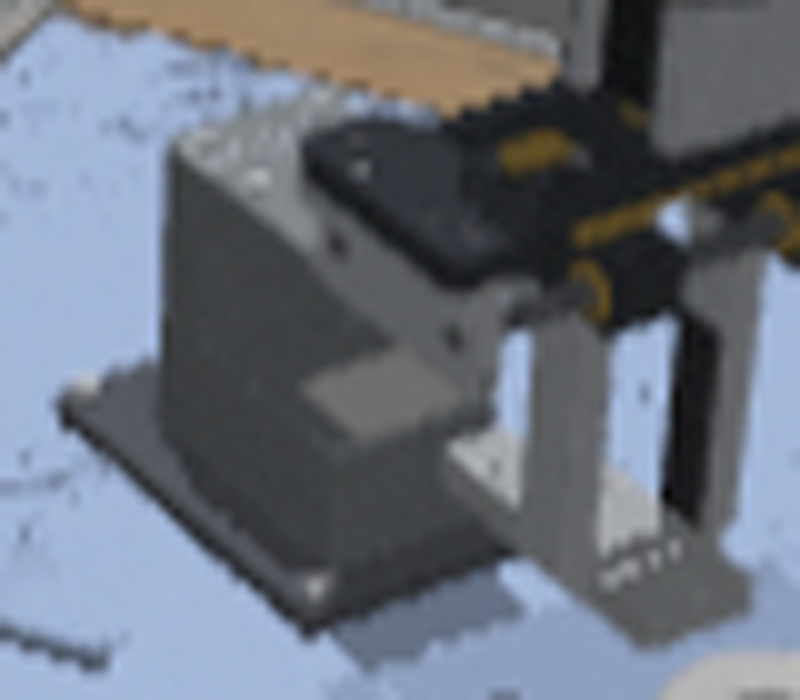

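View pics/s0tray.png

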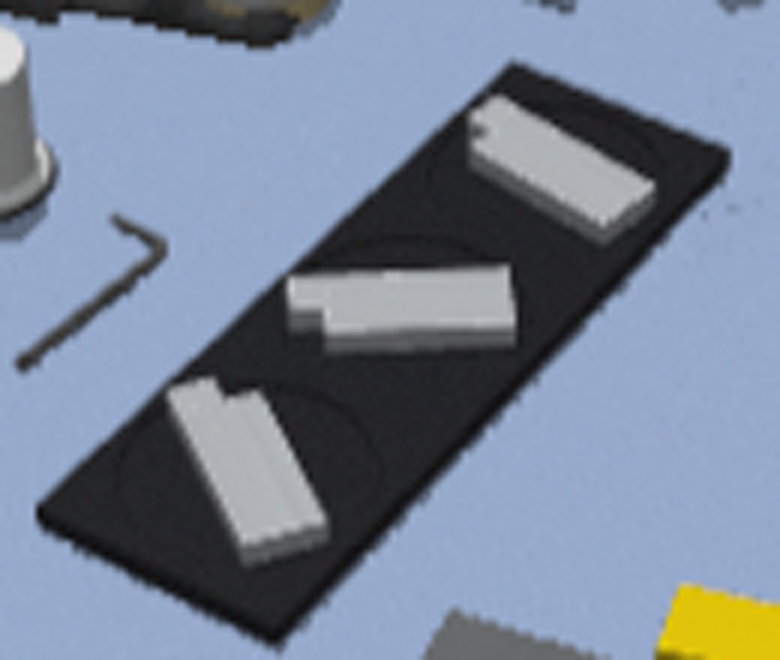

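```bash
cat > ef.py <<'E'
from fing import *; import pickle
from scipy.optimize import least_squares
from scipy.ndimage import map_coordinates,gaussian_filter
def edgefit(c,p0,edges,rng=2.5,it=4,free=None,verbose=True):
    """edges: list of (A,B) mm local. returns pose."""
    g=gaussian_filter(cv2.cvtColor(c["frame"],cv2.COLOR_RGB2GRAY).astype(float),0.7)
    p=np.array(p0,float)
    for k in range(it):
        obs=[]
        for i,(A,B) in enumerate(edges):
            tt=np.linspace(.08,.92,15)[:,None]; L=np.array(A)*(1-tt)+np.array(B)*tt
            q=proj(c,place(p,L)); d=q[-1]-q[0]; n=np.array([-d[1],d[0]])/np.hypot(*d)
            s=np.arange(-rng,rng+.01,.1)
            for l,qq in zip(L,q):
                pts=qq+s[:,None]*n
                pr=map_coordinates(g,[pts[:,1],pts[:,0]],order=1)
                gr=np.abs(np.gradient(pr)); j=gr.argmax()
                if gr[j]>.6 and 0<j<len(s)-1: obs.append((l,qq+s[j]*n,n,i))
        L=np.array([o[0] for o in obs]);Q=np.array([o[1] for o in obs]);N=np.array([o[2] for o in obs]);I=np.array([o[3] for o in obs])
        f=lambda p:((proj(c,place(p,L))-Q)*N).sum(1)
        r=least_squares(f,p,loss="soft_l1",f_scale=.3); p=r.x
    if verbose:
        print("  pose",np.round(p[:2]*1000,2),round(np.degrees(p[2]),2)," per-edge mean/sd/n",[(round(f(p)[I==i].mean(),2),round(f(p)[I==i].std(),2),int((I==i).sum())) for i in range(len(edges)) if (I==i).any()])
    return p
E
python3 - <<'E'
from ef import *
d=pickle.load(open("cam0.pkl","rb"));d2=pickle.load(open("cam2.pkl","rb"));o=pickle.load(open("o2.pkl","rb"))
rad=np.radians
def seg(L): L=[list(x) for x in L]; return list(zip(L,L[1:]+L[:1]))
print("plate cam0")
for n,p in(("top",[.5338,.1585,rad(-38.9)]),("scene",[.534,.1631,rad(-38.7)])): edgefit(d[n],p,seg(PL(21)[0]))
print("tray")
for n,z in(("top",[12,12,12,12]),("scene",[12]*4)): edgefit(d[n],[.5245,.0545,rad(4)],seg(box(-56,56,-165,165,12)))
print("reader")
top=[([-18,28,112],[60,28,112]),([-18,-28,112],[60,-28,112]),([-18,28,112],[-18,-28,112]),([-28,42,0],[102,42,0]),([-28,0,0],[-28,-42,0]),([102,42,10],[102,25,10])]
edgefit(d["top"],[.5294,-.2615,rad(-28.8)],top)
sc=[([-18,28,112],[60,28,112]),([-18,28,112],[-18,-28,112]),([-28,42,0],[102,42,0]),([-28,42,0],[-28,-42,0]),([-18,28,15],[-18,28,50])]
edgefit(d["scene"],[.5302,-.2571,rad(-28.4)],sc)
print("held plate scene")
z=o['ee_pos'][2]*1000; b=z-2.6;t=z+9.4
for dz in(0,-2,2):
  E=[([-45,17,b+dz],[-45,-17,b+dz]),([-45,-17,b+dz],[-45,-17,t+dz]),([-45,17,t+dz],[-45,-17,t+dz])]
  edgefit(d2["scene"],[.4423,-.2056,rad(-29)],E+[([45,17,t+dz],[12,17,t+dz])])
E
```

```text
plate cam0
  pose [534.18 158.75] -38.55  per-edge mean/sd/n [(np.float64(0.07), np.float64(0.26), 15), (np.float64(0.13), np.float64(0.31), 15), (np.float64(0.18), np.float64(0.29), 15), (np.float64(0.15), np.float64(0.19), 15), (np.float64(0.22), np.float64(0.22), 15), (np.float64(0.34), np.float64(0.22), 15)]
  pose [534.97 162.25] -37.97  per-edge mean/sd/n [(np.float64(0.28), np.float64(0.59), 15), (np.float64(-0.03), np.float64(0.24), 15), (np.float64(0.18), np.float64(0.21), 15), (np.float64(0.09), np.float64(0.17), 15), (np.float64(0.37), np.float64(0.3), 15), (np.float64(0.06), np.float64(0.15), 15)]
tray
  pose [524.19  53.65] -4.44  per-edge mean/sd/n [(np.float64(0.25), np.float64(0.42), 15), (np.float64(-0.27), np.float64(0.19), 15), (np.float64(0.16), np.float64(0.18), 15), (np.float64(-0.32), np.float64(0.31), 15)]
  pose [526.91  61.7 ] 0.88  per-edge mean/sd/n [(np.float64(-0.92), np.float64(0.75), 14), (np.float64(0.27), np.float64(1.17), 7), (np.float64(-0.83), np.float64(1.04), 12), (np.float64(-0.44), np.float64(1.34), 9)]
reader
  pose [ 530.46 -261.86] -28.53  
[... 472 characters left out ...]
, np.float64(0.4), 15)]
held plate scene
  pose [ 445.23 -204.97] -27.94  per-edge mean/sd/n [(np.float64(-0.06), np.float64(0.24), 15), (np.float64(0.01), np.float64(0.26), 15), (np.float64(1.64), np.float64(0.73), 3), (np.float64(-0.0), np.float64(0.26), 15)]
  pose [ 446.14 -207.54] -27.95  per-edge mean/sd/n [(np.float64(-0.02), np.float64(0.27), 15), (np.float64(0.0), np.float64(0.25), 15), (np.float64(1.51), np.float64(0.7), 2), (np.float64(0.08), np.float64(0.53), 15)]
  pose [ 444.45 -202.49] -27.82  per-edge mean/sd/n [(np.float64(-0.07), np.float64(0.27), 15), (np.float64(0.0), np.float64(0.25), 15), (np.float64(1.64), np.float64(0.57), 3), (np.float64(0.09), np.float64(0.51), 15)]
```

```bash
cat > ba.py <<'E'
from ef import *
rad=np.radians
d=pickle.load(open("cam0.pkl","rb"));d2=pickle.load(open("cam2.pkl","rb"));o=pickle.load(open("o2.pkl","rb"))
seg=lambda L:(lambda L:list(zip(L,L[1:]+L[:1])))([list(x) for x in L])
pl=seg(PL(21)[0]); tr=seg(box(-56,56,-165,165,12))
rt=[([-18,28,112],[60,28,112]),([-18,-28,112],[60,-28,112]),([-18,25,112],[-18,-25,112]),([-28,42,0],[102,42,0]),([-28,0,0],[-28,-42,0]),([102,42,10],[102,25,10])]
rs=[([-18,28,112],[60,28,112]),([-18,25,112],[-18,-25,112]),([-28,42,0],[102,42,0]),([-28,42,0],[-28,-42,0])]
z=o['ee_pos'][2]*1000; b=z-2.6;t=z+9.4
he=[([-45,17,b],[-45,-17,b]),([-45,-17,b],[-45,-17,t]),([45,17,t],[12,17,t])]
y=o['eef_rot'][2]-np.pi
TG=np.array([.5252,.1691]);
# x: camtop6, camscene6, tray3, plate3, reader3, g, lat,
def held(x): 
    g,l=x[21:23]; c,s=np.cos(y),np.sin(y); e=o['ee_pos']
    return np.array([e[0]-g*c-l*s*-1*-1*0 - (-s)*l, e[1]-g*s-c*l, y])
imgs={}
def G(c): return gaussian_filter(cv2.cvtColor(c["frame"],cv2.COLOR_RGB2GRAY).astype(float),0.7)
IT=[("top",d["top"],0,lambda x:x[15:18],pl),("top",d["top"],0,lambda x:x[12:15],tr),("top",d["top"],0,lambda x:x[18:21],rt),
    ("scene",d["scene"],6,lambda x:x[15:18],pl),("scene",d["scene"],6,lambda x:x[12:15],tr),("scene",d["scene"],6,lambda x:x[18:21],rs),("scene",d2["scene"],6,held,he)]
GS=[G(i[1]) for i in IT]
def adj(c,k):
    c=dict(c); c["eye"]=np.array(c["eye"])+k[:3]; c["attitude"]=(R.from_rotvec(k[3:])*R.from_euler("xyz",c["attitude"])).as_euler("xyz"); return c
x=np.zeros(23);x[12:15]=[.5245,.0555,rad(-4.4)];x[15:18]=[.534,.161,rad(-38.5)];x[18:21]=[.5304,-.259,rad(-28.5)];x[21:23]=[-.0112,0]
for k in range(8):
    rng=3.5 if k<3 else 2
    obs=[]
    for (n,c,ci,pf,E),g in zip(IT,GS):
        c2=adj(c,x[ci:ci+6]);p=pf(x);o_=[]
        for i,(A,B) in enumerate(E):
            m=max(6,int(np.hypot(*np.diff(proj(c2,place(p,[A,B])),axis=0)[0])))
            tt=np.linspace(.08,.92,m)[:,None]; L=np.array(A)*(1-tt)+np.array(B)*tt
            q=proj(c2,place(p,L)); dd=q[-1]-q[0]; nn=np.array([-dd[1],dd[0]])/np.hypot(*dd); s=np.arange(-rng,rng+.01,.1)
            for l,qq in zip(L,q):
                P=qq+s[:,None]*nn; gr=np.abs(np.gradient(map_coordinates(g,[P[:,1],P[:,0]],order=1))); j=gr.argmax()
                if gr[j]>.6 and 0<j<len(s)-1: o_.append((l,qq+s[j]*nn,nn,i))
        obs.append(o_)
    def f(x,split=False):
        r=[]
        for (n,c,ci,pf,E),o_ in zip(IT,obs):
            c2=adj(c,x[ci:ci+6]);L=np.array([a[0] for a in o_]);Q=np.array([a[1] for a in o_]);N=np.array([a[2] for a in o_])
            r.append(((proj(c2,place(pf(x),L))-Q)*N).sum(1))
        if split: return r
        u=np.array([np.cos(x[17]),np.sin(x[17])])
        tie=(TG-x[15:17])@u-x[21]
        pri=np.concatenate([x[0:3]/.002,x[3:6]/rad(.2),x[6:9]/.002,x[9:12]/rad(.2),[tie/.0005,x[22]/.0005]])
        return np.concatenate(r+[pri*3])
    r=least_squares(f,x,loss="soft_l1",f_scale=.4,x_scale="jac");x=r.x
for nm,sl in(("camtop",slice(0,6)),("camscene",slice(6,12))): print(nm,np.round(x[sl][:3]*1000,2),np.round(np.degrees(x[sl][3:]),3))
for nm,i in(("tray",12),("plate",15),("reader",18)): print(nm,np.round(x[i:i+2]*1000,2),round(np.degrees(x[i+2]),2))
print("g,lat mm",x[21:23]*1000)
for it,rr,o_ in zip(IT,f(x,True),obs):
    I=np.array([a[3] for a in o_]); print(it[0],[(round(float(rr[I==i].mean()),2),round(float(rr[I==i].std()),2),int((I==i).sum())) for i in range(len(it[4])) if (I==i).any()])
np.save("x.npy",x)
E
python3 ba.py
```

```text
camtop [-17.13   0.13   0.04] [0.951 1.206 0.011]
camscene [ 0.25 -1.02 -5.26] [ 0.006  1.445 -0.411]
tray [484.81  72.27] -4.56
plate [496.19 174.72] -38.56
reader [ 491.66 -243.37] -28.51
g,lat mm [ 2.61611500e+01 -6.07492803e-03]
top [(-0.78, 0.38, 8), (0.04, 0.45, 6), (-0.47, 0.25, 6), (-0.02, 0.19, 33), (0.94, 0.27, 14), (0.52, 0.2, 39)]
top [(-0.01, 0.4, 48), (-0.13, 0.19, 143), (0.65, 0.19, 48), (-0.1, 0.28, 144)]
top [(-0.17, 0.23, 36), (0.41, 0.28, 36), (0.27, 0.56, 23), (-0.14, 0.21, 54), (-0.57, 0.26, 17), (-1.05, 0.39, 6)]
scene [(0.54, 0.56, 8), (0.2, 0.46, 6), (0.79, 0.22, 6), (0.28, 0.21, 25), (-1.17, 0.27, 15), (-0.34, 0.23, 30)]
scene [(0.18, 0.27, 40), (-0.36, 0.43, 107), (-0.63, 0.26, 46), (-0.43, 0.25, 112)]
scene [(-0.43, 1.5, 2), (-0.17, 1.01, 13), (0.06, 0.25, 35), (0.18, 0.26, 26)]
scene [(0.47, 0.22, 11), (0.01, 0.21, 6), (-0.1, 0.18, 9)]
```

```bash
sed -i 's/return np.concatenate(r+\[pri\*3\])/rr=np.concatenate(r); rr=np.sign(rr)*np.where(abs(rr)<.4,abs(rr),np.sqrt(np.maximum(.8*abs(rr)-.16,0))); return np.concatenate([rr,pri*W])/; s/r=least_squares(f,x,loss="soft_l1",f_scale=.4,x_scale="jac")/r=least_squares(f,x,x_scale="jac")/; s/rng=3.5 if k<3 else 2/rng=2.5 if k<3 else 2/; s/^imgs={}/import sys; W=float(sys.argv[1])/' ba.py
for w in 2 5 10; do python3 ba.py $w; done
```

```text
camtop [0.   0.28 0.22] [ 0.075  0.021 -0.009]
camscene [-0.12 -0.48  0.24] [-0.01   0.013 -0.078]
tray [523.93  55.41] -4.49
plate [533.85 160.72] -38.32
reader [ 530.21 -260.39] -28.88
g,lat mm [-1.20178514e+01 -9.16549946e-03]
top [(0.16, 0.3, 8), (0.46, 0.34, 6), (0.25, 0.22, 6), (0.24, 0.2, 33), (0.14, 0.21, 14), (0.27, 0.2, 39)]
top [(0.16, 0.38, 48), (-0.24, 0.19, 142), (0.22, 0.21, 48), (-0.26, 0.27, 144)]
top [(-0.05, 0.23, 35), (0.3, 0.28, 35), (-0.31, 0.58, 19), (-0.09, 0.22, 53), (0.0, 0.28, 18), (-0.1, 0.63, 7)]
scene [(0.26, 0.61, 8), (-0.05, 0.2, 6), (0.25, 0.24, 6), (0.11, 0.18, 24), (0.41, 0.25, 15), (0.06, 0.14, 28)]
scene [(0.21, 0.2, 39), (-0.02, 0.33, 105), (-1.79, 0.1, 12)]
scene [(1.13, 0.23, 21), (-0.27, 1.26, 15), (-0.61, 0.24, 34), (0.2, 0.25, 26)]
scene [(0.22, 0.25, 11), (-0.0, 0.23, 6), (-0.07, 0.22, 8)]
camtop [0.11 0.22 0.07] [ 0.045 -0.017  0.005]
camscene [-0.13 -0.26  0.14] [-0.04   0.009 -0.047]
tray [524.72  54.83] -4.46
plate [534.61 160.25] -38.25
reader [ 531.13 -261.  ] -28.87
g,lat mm [-1.28766808e+01 -1.40708332e-03]
top [(0.16, 0.29, 8), (0.
[... 737 characters left out ...]
4] -38.26
reader [ 531.16 -261.24] -28.88
g,lat mm [-1.30534728e+01 -9.63489869e-04]
top [(0.16, 0.35, 8), (0.61, 0.38, 6), (0.21, 0.23, 6), (0.36, 0.19, 33), (0.11, 0.19, 14), (0.14, 0.22, 39)]
top [(0.14, 0.4, 48), (-0.23, 0.2, 142), (0.27, 0.21, 48), (-0.25, 0.26, 144)]
top [(-0.05, 0.24, 35), (0.28, 0.28, 35), (-0.27, 0.45, 18), (-0.1, 0.22, 53), (0.02, 0.28, 18), (-0.08, 0.62, 7)]
scene [(0.15, 0.61, 8), (-0.18, 0.2, 6), (0.14, 0.24, 6), (-0.03, 0.19, 24), (0.49, 0.3, 14), (0.2, 0.15, 28)]
scene [(0.35, 0.19, 39), (0.01, 0.41, 106), (-1.84, 0.06, 9)]
scene [(1.23, 0.21, 21), (0.05, 1.29, 15), (-0.47, 0.23, 34), (0.18, 0.31, 26)]
scene [(0.25, 0.25, 11), (0.08, 0.24, 6), (-0.11, 0.2, 8)]
```

Call:
jog_arm(moves=[[[-2, -4, 0], [0, 0, 0], 30], [[2, -7, 0], [0, 0, 0], 30], [[8, -10, 0], [0, 0, 0], 30], [[15, -14, 0], [0, 0, 0], 30], [[22, -18, 0], [0, 0, 0], 30]])

```text
time_s: 5.95
ee_pos: [0.4552, -0.2194, 0.0665]
eef_rot: [3.142, 0.0, 2.634]
force: [-0.0, -0.6, -0.9]
grip_width: 0.0333
```

Call:
jog_arm(moves=[[[7, -4, 0], [0, 0, 0], 30], [[14, -8, 0], [0, 0, 0], 30], [[18, -10, 0], [0, 0, 0], 30], [[18, -10, 0], [0, 0, 0], 30], [[18, -10, 0], [0, 0, 0], 30]])

```text
time_s: 6.37
ee_pos: [0.4722, -0.2289, 0.0662]
eef_rot: [3.142, -0.0, 2.634]
force: [0.2, 0.5, -0.4]
grip_width: 0.0332
```

```bash
cat > look.py <<'E'
import sys
from station import ctrl,eyes
from ef import *
c=eyes.camera("scene");o=ctrl.get_obs();pickle.dump((c,o),open("cam_%s.pkl"%sys.argv[1],"wb"))
print(o['time_s'],o['ee_pos'],np.degrees(o['eef_rot']),o['force'],o['grip_width'])
y=o['eef_rot'][2]-np.pi; g=-12.5; z=o['ee_pos'][2]*1000
p=[o['ee_pos'][0]-g/1000*np.cos(y),o['ee_pos'][1]-g/1000*np.sin(y),y]
q=[.5306,-.2605,np.radians(-28.9)]
crop(c,320,150,80,70,10,"pics/f%s.png"%sys.argv[1])
overlay(c,[(p,PL(z-2.6)+PL(z+9.4),(0,0,255)),(q,[box(-18,45,-28,28,52),box(-18,45,-28,28,88),circ(13,70)],(0,255,0))],320,150,80,70,10,"pics/fo%s.png"%sys.argv[1])
E
python3 look.py a
```

```text
6.4167 [ 0.47206276 -0.22873753  0.06626535] [ 1.79999750e+02 -2.92332958e-02  1.50907748e+02] [-0.05189156 -0.11662145 -0.97878459] 0.033388111075553985
```

View pics/fa.png

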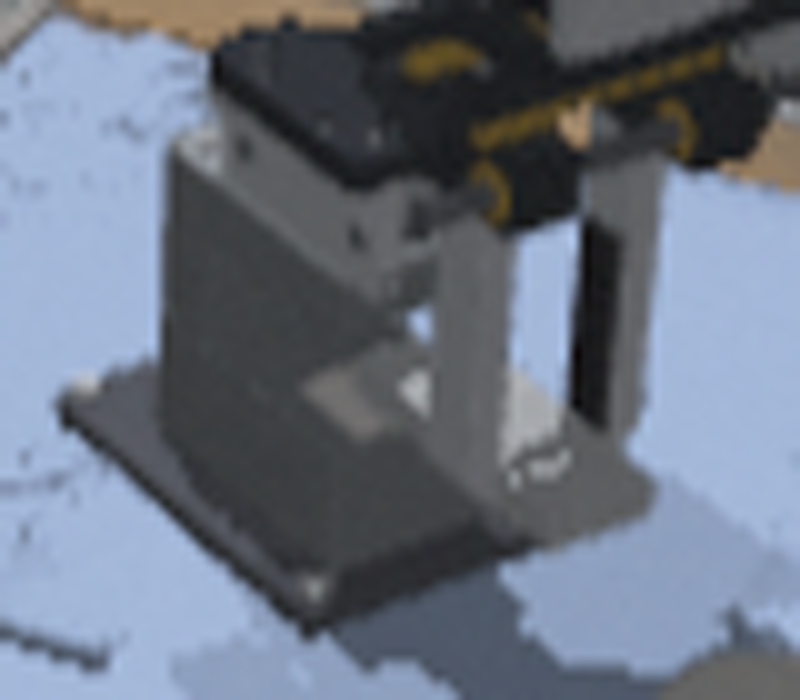

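View pics/foa.png

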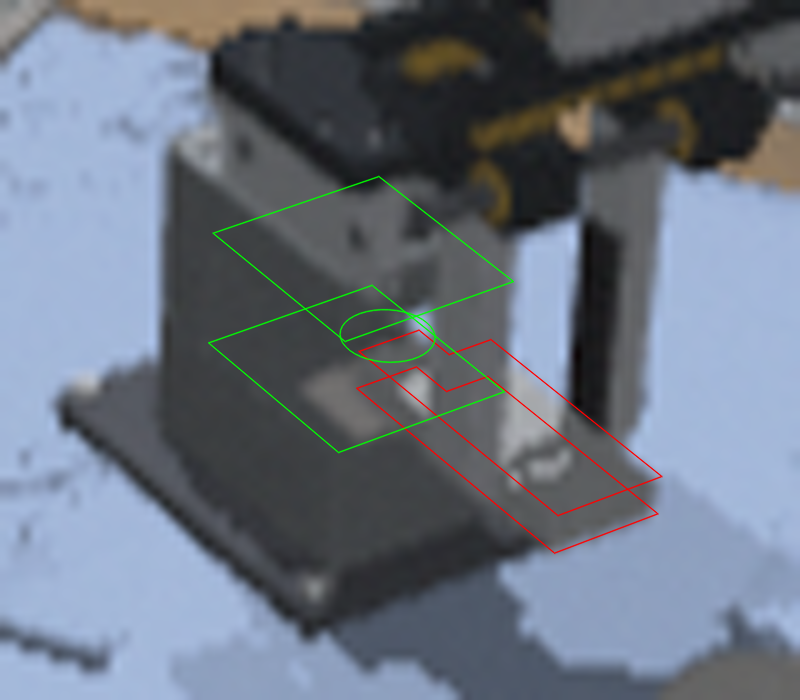

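Call:
jog_arm(moves=[[[6, -3, 0], [0, 0, 0], 30], [[12, -6, 0], [0, 0, 0], 30], [[17, -9, 0.3], [0, 0, 0], 30], [[20.5, -10.5, 0.4], [0, 0, 0], 30], [[20.5, -10.5, 0.4], [0, 0, 0], 30]])

```text
time_s: 6.83
ee_pos: [0.4934, -0.2398, 0.0668]
eef_rot: [-3.142, 0.0, 2.634]
force: [-0.2, -0.1, -1.5]
grip_width: 0.0334
```

Call:
jog_arm(moves=[[[0, 0, 0], [0, 0, 0], 30], [[0, 0, 0], [0, 0, 0], 30], [[0, 0, 0], [0, 0, 0], 30], [[0, 0, 0], [0, 0, 0], 30]])

```text
time_s: 7.17
ee_pos: [0.4926, -0.2393, 0.0669]
eef_rot: [-3.142, -0.0, 2.634]
force: [0.0, 1.0, -1.4]
grip_width: 0.0333
```

```bash
python3 look.py b
python3 - <<'E'
from ef import *
c,o=pickle.load(open("cam_b.pkl","rb")); rad=np.radians
z=o['ee_pos'][2]*1000;b=z-2.6;t=z+9.4
p0=[o['ee_pos'][0]+.0109,o['ee_pos'][1]-.006,rad(-29)]
for rng in(1.5,2.5): edgefit(c,p0,[([-45,17,b],[-45,-17,b]),([-45,-17,b],[-45,-17,t])],rng)
E
```

```text
7.2167 [ 0.49267596 -0.23936906  0.06691564] [-1.79998797e+02  3.62049968e-03  1.50905155e+02] [-0.17184174  0.46609368 -0.21558765] 0.03386870311044793
  pose [ 504.84 -243.04] -26.41  per-edge mean/sd/n [(np.float64(0.03), np.float64(0.28), 13), (np.float64(0.04), np.float64(0.27), 15)]
  pose [ 505.04 -240.78] -23.0  per-edge mean/sd/n [(np.float64(-0.0), np.float64(0.32), 15), (np.float64(0.21), np.float64(0.62), 14)]
```

View pics/fb.png

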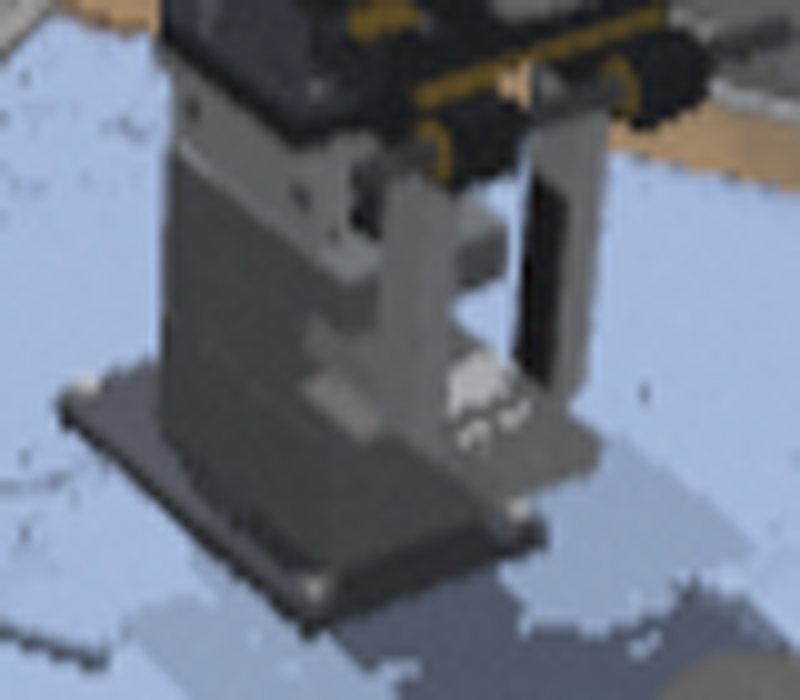

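View pics/fob.png

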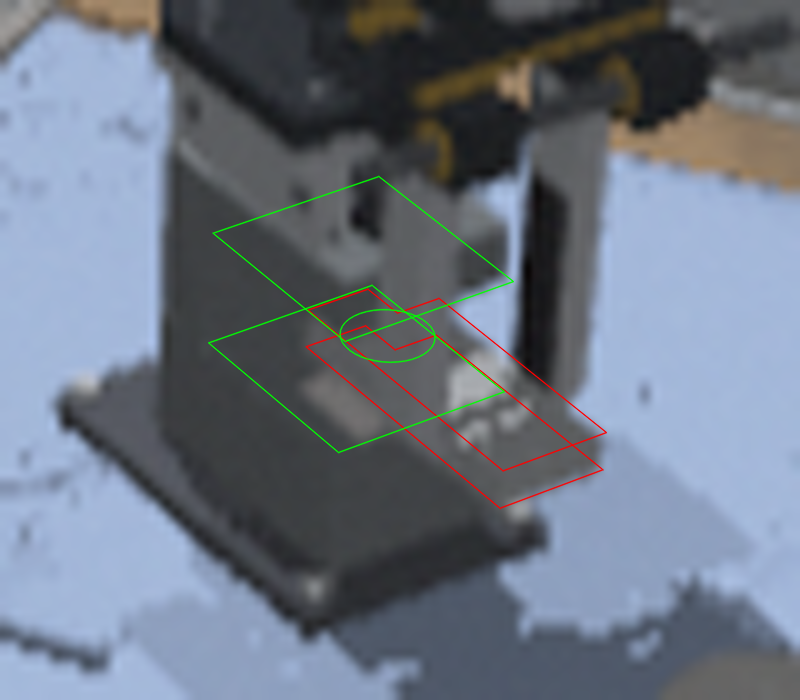

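Run:
```python
from ef import *
c0=pickle.load(open("cam0.pkl","rb"))["scene"];c,o=pickle.load(open("cam_b.pkl","rb"))
for k in (c0,c): k["frame"]=np.clip(255*(k["frame"]/255.)**.6,0,255).astype(np.uint8)
y=o['eef_rot'][2]-np.pi; g=-12.5; z=o['ee_pos'][2]*1000
p=[o['ee_pos'][0]-g/1000*np.cos(y),o['ee_pos'][1]-g/1000*np.sin(y),y]
q=[.5306,-.2605,np.radians(-28.9)]
overlay(c0,[(q,[box(-18,45,-28,28,52),[[-18,28,88],[-18,-28,88],[-18,-28,112],[-18,28,112]],circ(12,112),[[-18,28,10],[-18,-28,10],[-18,-28,52],[-18,28,52]]],(0,255,0))],335,160,45,50,12,"pics/c0.png")
overlay(c,[(p,PL(z-2.6)+PL(z+9.4),(0,0,255))],345,165,45,40,12,"pics/cb.png")
a=cv2.imread("pics/c0.png");b=cv2.imread("pics/cb.png");b=cv2.copyMakeBorder(b,0,a.shape[0]-b.shape[0],0,0,0)
cv2.imwrite("pics/cc.png",cv2.resize(np.hstack([a,b]),None,fx=.74,fy=.74))
```

```text
(no output)
```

View pics/cc.png

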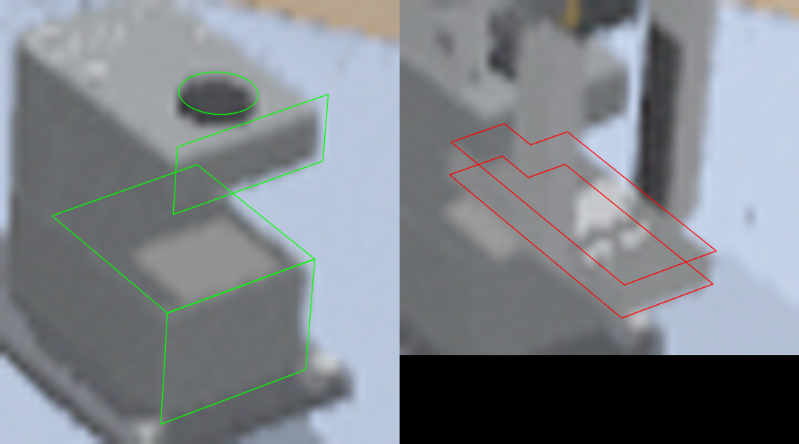

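Call:
jog_arm(moves=[[[-0.3, 0.8, -0.2], [0, 0, 0], 30], [[-0.3, 0.8, -0.2], [0, 0, 0], 30], [[-0.3, 0.8, -0.2], [0, 0, 0], 30], [[-0.3, 0.8, -0.2], [0, 0, 0], 30], [[-0.3, 0.8, -0.2], [0, 0, 0], 30]])

```text
time_s: 7.63
ee_pos: [0.4925, -0.2386, 0.0667]
eef_rot: [-3.142, -0.0, 2.634]
force: [-0.6, -0.1, -1.0]
grip_width: 0.0334
```

Call:
jog_arm(moves=[[[0, 0, 0], [0, 0, 0], 30], [[0, 0, 0], [0, 0, 0], 30], [[0, 0, 0], [0, 0, 0], 30], [[0, 0, 0], [0, 0, 0], 30]])

```text
time_s: 7.97
ee_pos: [0.4925, -0.2386, 0.0666]
eef_rot: [-3.142, 0.0, 2.634]
force: [0.7, 0.6, -0.2]
grip_width: 0.0337
```

Run:
```python
from station import ctrl
o=ctrl.get_obs(); print(o['ee_pos'],o['eef_rot'],o['joint_vel'],o['force'],o['grip_width']); print(ctrl.hand_in())
```

```text
[ 0.49245369 -0.23862172  0.06663634] [-3.14156261e+00  8.07514715e-06  2.63376070e+00] [ 0.00066068  0.00121134 -0.0017398   0.00188708 -0.00012428  0.00086914] [ 0.71360672  0.64979297 -0.16726161] 0.03369504836937173
the job is handed in; nothing more can be done
None
```

I found the code-side-up plate in the tray's +y pocket, the only one with its notch on the right. I gripped it across its sides at 45 N and lifted it out. I then moved it notched end first into the reader's mouth and handed the job in at about 8 s, still holding it there.

**Last checks**
- **Pose:** the tool was level to within about 0.01° and the joints were essentially still. Tool yaw was 150.9°, which matches the reader's fitted heading of −28.9° to within about 0.2°.
- **Grip:** the opening was 33.7 mm on the 34 mm plate.
- **Contact:** the force readings I saw stayed at 3 N or less throughout, with no sign of touching the reader.
- **Height:** worked out from the plate resting on its pocket floor when I gripped it, which puts its middle at about 70 mm. I did not measure it separately in the mouth.

**Not fully certain**
- **Sideways position:** the two cameras disagreed by about 4–6 mm in world y. I reconciled them using the finger and plate positions in the images. My target estimates then differed by about 2 mm in y, so I settled between them.
- **Position under the lens:** the arm hid the plate from the top camera at the end, and only the scene camera could check it. In that view, before a last correction of about 0.8 mm, plate and reader agreed with my model to about 1–2 mm relative to each other. I took no picture after the correction.
- **One fit disagreed:** a check on just two edges of the plate in its final pose gave a yaw 2–6° off. I set it aside because it used so few edge points.
- **Other objects:** I did not take a final picture of the other two plates or the rest of the table. The arm's path stayed clear of them.

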